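# Clean down the dusty bobbin cups on the downdraught plinth

## Task

First pull the draught rod of the grey downdraught plinth out to its middle click, before anything else is handled, and leave it there. Then take every sanding bobbin out of its wooden cup and put it in the plywood tray, and nest all the cups in one upright stack in the middle of the plinth's grille, each cup fully down in the one below. Leave the other things on the bench where they are.

Things in the scene. Friction and masses are not known exactly. Their poses are not given: they have to be found in the camera images.
- draught_rod (a joint): push-pull rod of the downdraught plinth, travel in m: 0 = pushed fully in, 0.025 = middle click (half draught), 0.050 = pulled fully out. It has a spring detent at each of the three: let go within about 10 mm of a click, it snaps there; about 6 N along the rod takes it from one click to the next. It starts fully in
- rod_knob (a point): centre of the black block-shaped knob on the rod's end, 24 mm along the rod, 26 mm across, 32 mm high, 34 mm above the bench. The rod leaves the middle of the plinth's front face and is pulled out along the plinth's -x axis; fully in, the knob's centre is 40 mm in front of the face, at the middle click 65 mm. One of two brass bands on the steel rod shows just outside the face at the middle click
- grille (a point): centre of the round steel grille (132 mm across) on top of the grey fixed plinth, 170 x 170 mm and 60 mm high; axes are the plinth's own: z up, -x towards the rod's knob
- cup1_center (a point): a turned light-wood cup, one of four or five alike, standing mouth up: 62 mm high, 62 mm across the rim, 44 mm across the foot, straight taper, wall 2 mm, thick solid foot (inner floor 28 mm above the underside, 48 mm wide; mouth 58 mm wide inside), about 120 g; point half-way up its axis, z along the axis to the mouth. Nested in another cup it stands 28 mm higher than that one. May hold bobbin 1.
- cup2_center (a point): a turned light-wood cup, one of four or five alike, standing mouth up: 62 mm high, 62 mm across the rim, 44 mm across the foot, straight taper, wall 2 mm, thick solid foot (inner floor 28 mm above the underside, 48 mm wide; mouth 58 mm wide inside), about 120 g; point half-way up its axis, z along the axis to the mouth. Nested in another cup it stands 28 mm higher than that one. May hold bobbin 2.
- cup3_center (a point): a turned light-wood cup, one of four or five alike, standing mouth up: 62 mm high, 62 mm across the rim, 44 mm across the foot, straight taper, wall 2 mm, thick solid foot (inner floor 28 mm above the underside, 48 mm wide; mouth 58 mm wide inside), about 120 g; point half-way up its axis, z along the axis to the mouth. Nested in another cup it stands 28 mm higher than that one. May hold bobbin 3.
- cup4_center (a point): a turned light-wood cup, one of four or five alike, standing mouth up: 62 mm high, 62 mm across the rim, 44 mm across the foot, straight taper, wall 2 mm, thick solid foot (inner floor 28 mm above the underside, 48 mm wide; mouth 58 mm wide inside), about 120 g; point half-way up its axis, z along the axis to the mouth. Nested in another cup it stands 28 mm higher than that one.
- cup5_center (a point): a turned light-wood cup, one of four or five alike, standing mouth up: 62 mm high, 62 mm across the rim, 44 mm across the foot, straight taper, wall 2 mm, thick solid foot (inner floor 28 mm above the underside, 48 mm wide; mouth 58 mm wide inside), about 120 g; point half-way up its axis, z along the axis to the mouth. Nested in another cup it stands 28 mm higher than that one.
- bobbin1_center (a point): a brown sanding bobbin, a plain cylinder 38 mm across and 75 mm long, 60 g, at first standing in cup 1 and sticking 41 mm out of it; point at its middle, z along its length. One to three of them are there
- bobbin2_center (a point): a brown sanding bobbin, a plain cylinder 38 mm across and 75 mm long, 60 g, at first standing in cup 2 and sticking 41 mm out of it; point at its middle, z along its length. One to three of them are there
- bobbin3_center (a point): a brown sanding bobbin, a plain cylinder 38 mm across and 75 mm long, 60 g, at first standing in cup 3 and sticking 41 mm out of it; point at its middle, z along its length. One to three of them are there
- tray_in (a point): centre of the inner floor (6 mm above the bench) of the open plywood tray, loose, 0.5 kg, 180 (its x) x 110 (its y) mm outside, walls 6 mm thick, rim 35 mm above the bench
- tape_roll: bystander: yellow roll of masking tape lying flat, 100 mm across, 18 mm high; origin at the centre of its underside
- glue: bystander: white glue bottle with an orange cap, 52 mm across, 150 mm high, standing; origin at the centre of its underside
- jar: bystander: amber jar, 60 mm across, 80 mm high, standing; origin at the centre of its underside
- sanding_block: bystander: cork sanding block 110 x 60 x 35 mm; origin at the centre of its underside
- driver: bystander: screwdriver lying on the bench; origin under its middle
Mind the look-alikes: they are no part of the job. Leave any blue look-alike of the part that bears cup1_center alone. Of the things that look like the part that bears tray_in, the larger one is meant.

How it is judged:
By the outcome, as a careful person would: the job done as asked, in the order asked, and still so for the second after the job is handed in, with the robot touching nothing.
Of cup4, cup5 only 1 to 2 are there at a start; the rules pass over those that are not, and their reading is None.
Of bobbin1, bobbin2, bobbin3 only 1 to 3 are there at a start; the rules pass over those that are not, and their reading is None.
At some moment in a run one of tray may be knocked a few centimetres aside while the robot is not near it.
It also fails if it takes over 210 s, if anything falls off the work surface, if the arm or the gripper's body presses on something with over 40 N, if the wrist force passes 120 N, or if a joint passes its speed limit or range.

## Robot

A 6-joint arm with a two-finger parallel gripper is mounted at the origin on the work surface. World frame = base frame: x ahead of the robot, y to its left, z up, the work surface at z = 0. Lengths are in m, angles in rad, forces in N, time in s.
With the tool pointing down it reaches from about 0.375 to 0.975 m from the base axis. Payload 3.8 kg.
Tool frame: the origin (TCP) lies at the very end of the fingers, on their centre line; the grasp point (between the pads) lies 19 mm behind it; z points along the fingers, y is the direction in which the jaws open and shut (so a half turn about z gives the same grasp; the last joint's range is limited). The gripper opens to 85 mm and grips with 20 to 120 N. Pads are 22 mm wide; open, the fingers measure 114 mm over their backs; the gripper's body (76 mm by 85 mm) begins 54 mm behind the grasp point. The pads swing forward as they close: fully open they stand 13 mm farther back than shut.
Start: joints at [-1.246, 0.264, 1.604, -0, 1.274, -0.037], TCP at [0.239, -0.631, 0.231] pointing down, gripper open.
Joint ranges: [-2.63, 2.63], [-0.94, 2.18], [0.31, 2.57], [-1.31, 4.45], [0, 2.66], [-2.55, 2.55]. Speed limits (rad/s): [2.57, 2.57, 3.14, 3.14, 3.14, 3.14].

## Interface

Orientations are given as a rotation vector (axis times angle).
In Python, from workcell import read_state, read_camera, camera_info, finish_job gives the robot as it stands. The module is installed in compiled form; this text tells all that it offers.
- The arm moves only by the tool play_rows, never from a script. Its argument "motion" is a list of rows, each a list of 5 numbers: the shift along the tool's x, y, z in units of 1000 mm (1.0 is 1000 mm), then the turn about the tool's z in units of 2 pi rad (1.0 is 2 pi rad), then the finger opening in mm, from 0 to 85.4. A call has 1 to 5 rows; each row shifts and turns the commanded pose from where the row before left it, along the tool's axes as they then stand; what a row does not reach is not made up. A row lasts 1/8 s, in which the tool goes at most 62.5 mm and 10.7 degrees, less where a joint would pass 70% of its speed; a pose out of reach is approached as far as the arm can. A call with a number of a shift or a turn outside -1 to 1 is refused whole. A call with a gripper value outside its range is refused whole. The fingers move at their own pace and stop on an object; "squeeze" is the grip in N (left out, the last holds). Time passes only in rows, so rows that do not move let the fingers close. It gives the time, the measured TCP pose, the force and the opening at its end, in the units of the state.
- read_state(): the state, without advancing time (a new reading comes with each control period).
- read_camera(name): name is "scene" or "top"; returns the picture (400x640x3 uint8, red, green, blue); there is no depth.
- camera_info(name): a dict with "intrinsics" (3x3 intrinsics, pixels), "pose" (4x4, takes a point from camera to world coordinates). Camera axes: x right, y down, z forward; pixel columns grow to the right and rows downward; lengths in m; the calibration is good to about 2 mm. A picture is of the moment at which its call begins. camera_info takes no time and is no camera call.
- finish_job(): hands the job in, once; it reports no verdict.
The state is a dict: "time": time; "q": joint angles; "joint_vel": joint speeds; "joint_torque": joint torques, N m; "tool_pos": TCP position; "tcp_rot": TCP orientation; "wrist_force": force on the tool from outside, world axes, zero at the start; "torque": the same for the moment, N m; "width": opening from 0.0 (shut) to 1.0 (fully open).
Only numpy, scipy, OpenCV 4.12 (cv2) and the standard library are available. Lean on these libraries where they do the work, as an engineer would, in place of code of your own. Each camera call takes 0.05 s, during which the arm holds its last target. There are 200 camera calls.

## Working session

There is one attempt and no reset: what is moved stays moved. The work goes in short steps, Python scripts to look and compute and a tool call to move; the robot and the scene stay as the last step left them, time stands still between calls to the robot, and variables do not carry over. Pictures are saved under pics/ and viewed, about 12 in all and at most 16, crops included, and the job is handed in when it is done.

Besides the shell and the picture viewer there is one more tool, called after "Emit:" as name(argument=value, ...) on one line, values as JSON. play_rows: Moves the arm, as the interface text tells. Shifts and turns lie within -1 to 1; 1 stands for 1000 mm of shift or 2 pi rad of turn. Its arguments: {"type":"object","properties":{"motion":{"type":"array","items":{"type":"array","items":{"type":"number"}}},"squeeze":{"type":"number"}},"required":["motion"]}

```bash
mkdir -p pics; cat > h.py <<'E'
import numpy as np, cv2
from workcell import read_state, read_camera, camera_info
from scipy.spatial.transform import Rotation as R
def snap(n,f): 
    im=read_camera(n); cv2.imwrite(f'pics/{f}.png',im[:,:,::-1]); return im
def ray(cam,u,v,z):
    c=camera_info(cam);K=np.array(c['intrinsics']);T=np.array(c['pose'])
    d=T[:3,:3]@np.linalg.inv(K)@[u,v,1];o=T[:3,3]
    return (o+d*(z-o[2])/d[2]).round(4)
def proj(cam,p):
    c=camera_info(cam);K=np.array(c['intrinsics']);T=np.array(c['pose'])
    q=K@(T[:3,:3].T@(np.array(p)-T[:3,3]));return (q[:2]/q[2]).round(1)
E
python3 - <<'E'
from h import *
a=snap('top','t0');b=snap('scene','s0')
for n in('top','scene'): print(camera_info(n)['intrinsics'],camera_info(n)['pose'])
print(read_state())
E
```

```text
[[370.27830019   0.         323.22456175]
 [  0.         370.27830019 198.44942955]
 [  0.           0.           1.        ]] [[ 0.04818683 -0.97739913  0.20583723  0.1999501 ]
 [-0.99883719 -0.04746515  0.00844555  0.00690465]
 [ 0.00151542 -0.20600484 -0.9785498   1.4166043 ]
 [ 0.          0.          0.          1.        ]]
[[442.37562852   0.         311.42708783]
 [  0.         442.37562852 200.53697722]
 [  0.           0.           1.        ]] [[ 0.5438156   0.57129314 -0.61472655  1.30274471]
 [ 0.8391249  -0.36006621  0.40770299 -0.51836443]
 [ 0.01157567 -0.73754761 -0.67519592  0.97867543]
 [ 0.          0.          0.          1.        ]]
{'time': 0.1, 'q': array([-1.24590780e+00,  2.64680783e-01,  1.60527927e+00, -3.01162688e-05,
        1.27368790e+00, -3.69084756e-02]), 'joint_vel': array([-0.00050581, -0.00291354, -0.0023494 , -0.00018293,  0.00202632,
       -0.00174054]), 'joint_torque': array([-1.15458506e-04, -5.16708112e+01, -3.68589771e+01,  1.32863303e-05,
        6.23571075e-03,  5.93456846e-06]), 'tool_pos': array([ 0.23868735, -0.63066656,  0.23006193]), 'tcp_rot': array([-3.08833020e+00, -5.64863328e-01,  5.07685530e-04]), 'wrist_force': array([-0.04512212,  0.79004344,  0.30301325]), 'torque': array([-0.00020036,  0.04204312,  0.0244094 ]), 'width': 0.996206483862114}
```

View pics/t0.png

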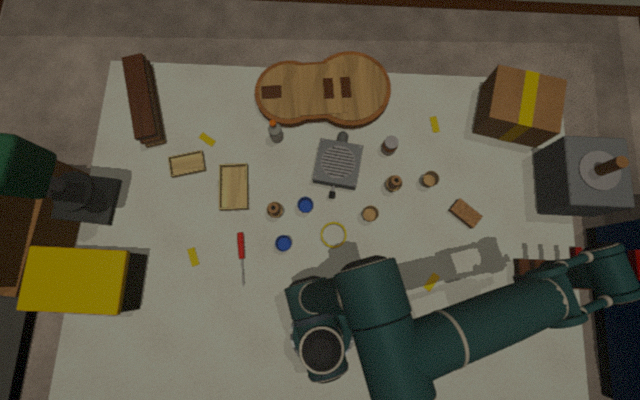

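View pics/s0.png

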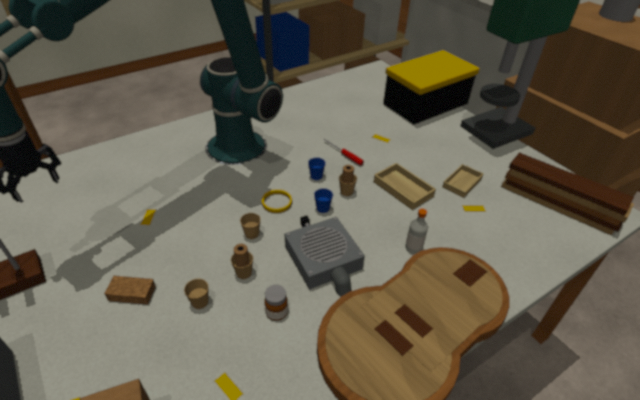

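```bash
python3 - <<'E'
from h import *
a=cv2.imread('pics/t0.png')
c=cv2.resize(a[125:245,255:455],None,fx=4,fy=4,interpolation=cv2.INTER_CUBIC);cv2.imwrite('pics/c1.png',c)
c=cv2.resize(a[145:255,160:310],None,fx=4,fy=4,interpolation=cv2.INTER_CUBIC);cv2.imwrite('pics/c2.png',c)
E
```

```text
(no output)
```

View pics/c1.png

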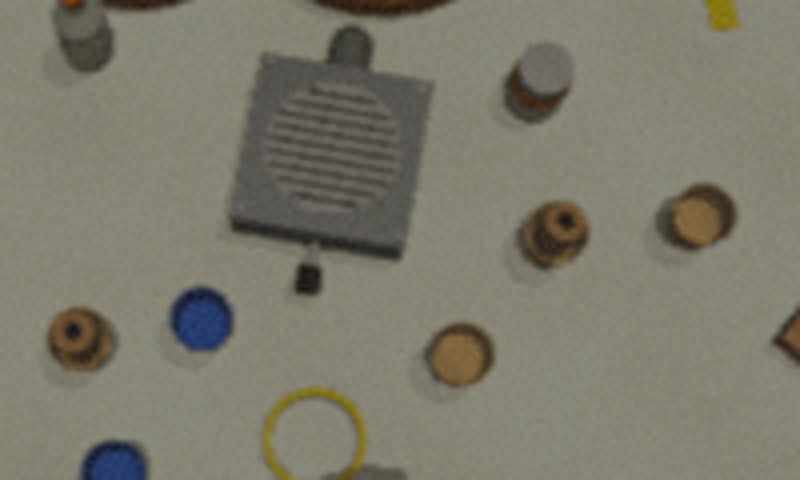

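View pics/c2.png

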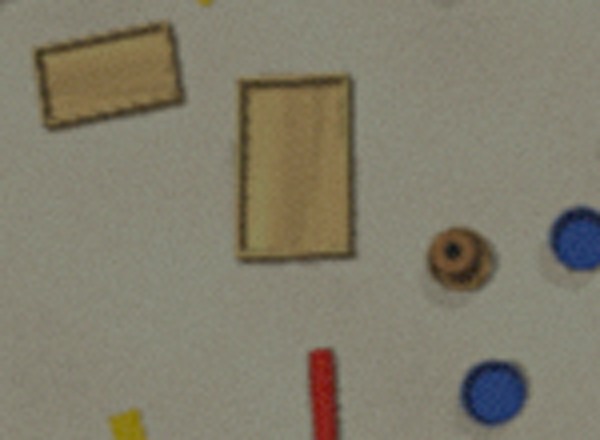

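```bash
cat >> h.py <<'E'
def cp(u,v,z,ox=255,oy=125,s=4): return ray('top',ox+(u+.5)/s-.5,oy+(v+.5)/s-.5,z)
def frame():
    s=read_state();M=R.from_rotvec(s['tcp_rot']).as_matrix();return s,M
def go(x,y,z,yaw=None):
    """tool-frame turn (in 2pi units) then shift to reach; yaw=world angle of the jaw (tool y) axis, mod pi"""
    s,M=frame(); p=s['tool_pos']
    cur=np.arctan2(M[1,1],M[0,1]); t=0
    if yaw is not None:
        d=(yaw-cur+np.pi/2)%np.pi-np.pi/2; t=-d/(2*np.pi)
        M2=M@R.from_rotvec([0,0,-d]).as_matrix()
    else: M2=M
    e=M2.T@(np.array([x,y,z])-p)
    print('t',round(s['time'],2),'pos',p.round(4),'jawyaw',round(cur,3),'q6',s['q'][5].round(2),'f',s['wrist_force'].round(1),'w',round(s['width']*85.4,1),'| turn',round(t,4),'shift',e.round(4))
E
python3 - <<'E'
from h import *
print('A',cp(460,354,.062),'B',cp(700,216,.062),'C',cp(556,233,.062),'D',cp(82,340,.062))
print('bobC',cp(567,220,.103),'bobD',cp(75,334,.103))
c=np.array([cp(263,53,.06),cp(433,82,.06),cp(402,246,.06),cp(232,220,.06)]);print(c,c.mean(0),np.linalg.norm(np.diff(c,axis=0),axis=1))
print('grille',cp(333,147,.06)); k=cp(309,268,.05);print('knobtop',k, cp(308,278,.034))
t=[cp(*q,.035,160,145) for q in((239,77),(351,75),(355,258),(238,261))];t=np.array(t);print('tray',t,t.mean(0),np.linalg.norm(np.diff(t,axis=0),axis=1))
# scene check
for n,p in dict(A=[*cp(460,354,.062)],B=[*cp(700,216,.062)],bC=[*cp(567,220,.103)],bD=[*cp(75,334,.103)],g=cp(333,147,.06),k=k).items(): print(n,proj('scene',p))
a=cv2.imread('pics/s0.png')
cv2.imwrite('pics/c3.png',cv2.resize(a[155:315,180:380],None,fx=4,fy=4,interpolation=cv2.INTER_CUBIC)[:600])
go(0.5,0,0.2,0)
E
```

```text
A [ 0.4377 -0.1559  0.062 ] B [ 0.581  -0.3797  0.062 ] C [ 0.5578 -0.2438  0.062 ] D [0.4339 0.195  0.062 ]
bobC [ 0.5597 -0.2462  0.103 ] bobD [0.4319 0.196  0.103 ]
[[ 0.7245  0.0412  0.06  ]
 [ 0.7029 -0.1242  0.06  ]
 [ 0.5386 -0.0993  0.06  ]
 [ 0.5561  0.0622  0.06  ]] [ 0.630525 -0.030025  0.06    ] [0.16680444 0.16617611 0.16244538]
grille [ 0.6328 -0.0304  0.06  ]
knobtop [ 0.5154 -0.0127  0.05  ] [ 0.5092 -0.0124  0.034 ]
tray [[0.6082 0.4287 0.035 ]
 [0.6155 0.3202 0.035 ]
 [0.4355 0.3001 0.035 ]
 [0.4273 0.4104 0.035 ]] [0.521625 0.36485  0.035   ] [0.1087453  0.18111877 0.11060439]
A [251.2 218. ]
B [198.1 285.1]
bC [240.5 247.6]
bD [347.5 166.6]
g [323.8 243.3]
k [306.5 218.4]
t 0.1 pos [ 0.2387 -0.6307  0.2301] jawyaw -1.209 q6 -0.04 f [-0.   0.8  0.3] w 85.1 | turn -0.1924 shift [0.6306 0.2613 0.0311]
```

View pics/c3.png

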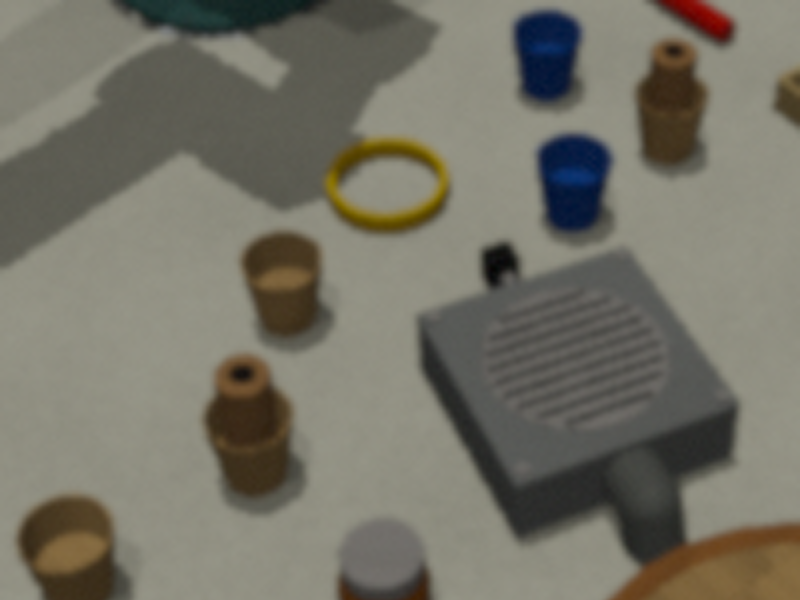

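Emit:
play_rows(motion=[[0, 0, 0, 0.026, 50], [0, 0, 0, 0.026, 50], [0, 0, 0, 0.026, 50]])

```text
time: 0.48
tool_pos: [0.2388, -0.6309, 0.2305]
tcp_rot: [-3.133, 0.21, 0.001]
wrist_force: [-0.7, -0.3, 0.0]
width: 0.583
```

```bash
python3 - <<'E'
from h import *
print(ray('scene',305,217.5,.05)[:2],'A',ray('scene',250.6,220.2,.062),'B',ray('scene',196.6,287.3,.062),'bC',ray('scene',240.4,247.6,.103),'bD',ray('scene',348.4,167.9,.103),'g',ray('scene',323.9,244.1,.06),'blue',cp(203,318,.062))
go(.508,-.0135,.2,1.44)
E
```

```text
[ 0.5099 -0.0146] A [ 0.4448 -0.1614  0.062 ] B [ 0.5855 -0.3855  0.062 ] bC [ 0.5595 -0.2464  0.103 ] bD [0.4389 0.1943 0.103 ] g [ 0.6352 -0.0318  0.06  ] blue [0.4601 0.084  0.062 ]
t 0.47 pos [ 0.2388 -0.6309  0.2305] jawyaw -1.704 q6 0.46 f [-0.7 -0.3  0. ] w 49.8 | turn -0.0005 shift [ 0.1864 -0.6472  0.0312]
```

Emit:
play_rows(motion=[[0.0133, -0.0462, 0, 0, 50], [0.0133, -0.0462, 0, 0, 50], [0.0133, -0.0462, 0, 0, 50], [0.0133, -0.0462, 0, 0, 50], [0.0133, -0.0462, 0, 0, 50]])

```text
time: 1.1
tool_pos: [0.3346, -0.409, 0.2308]
tcp_rot: [-3.134, 0.202, 0.001]
wrist_force: [0.6, -0.1, 0.3]
width: 0.582
```

Emit:
play_rows(motion=[[0.0133, -0.0462, 0, 0, 50], [0.0133, -0.0462, 0, 0, 50], [0.0133, -0.0462, 0, 0, 50], [0.0133, -0.0462, 0, 0, 50], [0.0133, -0.0462, 0, 0, 50]])

```text
time: 1.72
tool_pos: [0.43, -0.1885, 0.231]
tcp_rot: [-3.135, 0.202, 0.0]
wrist_force: [0.6, -0.0, 0.4]
width: 0.584
```

Emit:
play_rows(motion=[[0.0133, -0.0462, 0, 0, 50], [0.0133, -0.0462, 0, 0, 50], [0.0133, -0.0462, 0, 0, 50], [0.0133, -0.0462, 0, 0, 50], [0, 0, 0, 0, 50]])

```text
time: 2.35
tool_pos: [0.5068, -0.0109, 0.2308]
tcp_rot: [-3.135, 0.194, 0.001]
wrist_force: [-0.2, -0.5, -0.4]
width: 0.583
```

```bash
python3 - <<'E'
from h import *
go(.508,-.0140,.016,1.44)
E
```

```text
t 2.35 pos [ 0.5068 -0.0109  0.2308] jawyaw -1.695 q6 1.62 f [-0.2 -0.5 -0.4] w 49.8 | turn 0.0011 shift [0.0017 0.003  0.2148]
```

Emit:
play_rows(motion=[[0.0017, 0.003, 0.045, 0.001, 50], [0, 0, 0.05, 0, 50], [0, 0, 0.05, 0, 50], [0, 0, 0.045, 0, 50], [0, 0, 0.022, 0, 50]])

```text
time: 2.98
tool_pos: [0.5044, -0.0177, 0.0161]
tcp_rot: [3.134, -0.212, -0.009]
wrist_force: [-0.7, -0.3, 0.7]
width: 0.589
```

Emit:
play_rows(motion=[[0, 0, 0, 0, 50], [0, 0, 0, 0, 15], [0, 0, 0, 0, 15], [0, 0, 0, 0, 15], [0, 0, 0, 0, 15]], squeeze=40)

```text
time: 3.6
tool_pos: [0.5088, -0.0141, 0.0209]
tcp_rot: [-3.13, 0.214, -0.004]
wrist_force: [0.8, 13.5, -2.0]
width: 0.296
```

```bash
python3 - <<'E'
from h import *
s,M=frame();d=np.array([np.cos(-.13),np.sin(-.13),0]);print('toolframe of -25mm along rod',M.T@(-.025*d))
go(.508,-.0140,.016,1.44)
E
```

```text
toolframe of -25mm along rod [-2.49994410e-02  1.58290086e-04 -5.37994746e-05]
t 3.6 pos [ 0.5088 -0.0141  0.0209] jawyaw -1.707 q6 1.62 f [ 0.8 13.5 -2. ] w 25.3 | turn -0.0009 shift [-0.0008  0.0001  0.0049]
```

Emit:
play_rows(motion=[[-0.007, 0, 0, 0, 15], [-0.008, 0, 0, 0, 15], [-0.007, 0, 0, 0, 15], [-0.004, 0, 0, 0, 15], [0, 0, 0, 0, 15]])

```text
time: 4.22
tool_pos: [0.4832, -0.0106, 0.0209]
tcp_rot: [-3.13, 0.214, -0.005]
wrist_force: [2.7, 13.1, -3.8]
width: 0.297
```

Emit:
play_rows(motion=[[0, 0, 0, 0, 15], [0, 0, 0, 0, 15]])

```text
time: 4.47
tool_pos: [0.4834, -0.0106, 0.0209]
tcp_rot: [-3.13, 0.214, -0.005]
wrist_force: [2.0, 14.8, -2.5]
width: 0.297
```

```bash
python3 - <<'E'
from h import *
go(.484,-.011,.02)
E
```

```text
t 4.47 pos [ 0.4834 -0.0106  0.0209] jawyaw -1.707 q6 1.63 f [ 2.  14.8 -2.5] w 25.4 | turn 0 shift [0.0007 0.0003 0.0009]
```

Release, rise, then check the rod.

Emit:
play_rows(motion=[[0, 0, 0, 0, 50], [0, 0, 0, 0, 50], [0, 0, 0, 0, 50], [0, 0, -0.04, 0, 50], [0, 0, -0.055, 0, 50]])

```text
time: 5.1
tool_pos: [0.4801, -0.0136, 0.1138]
tcp_rot: [3.134, -0.212, -0.007]
wrist_force: [1.6, -1.3, -0.2]
width: 0.584
```

Emit:
play_rows(motion=[[0, 0, -0.055, 0, 60], [0, 0, -0.05, 0, 60], [0, 0.045, 0, 0, 60], [0, 0.045, 0, 0, 60], [0, 0.045, 0, 0, 60]])

```text
time: 5.72
tool_pos: [0.4635, -0.1486, 0.2199]
tcp_rot: [3.134, -0.211, 0.002]
wrist_force: [1.0, 0.9, 0.1]
width: 0.703
```

Emit:
play_rows(motion=[[0, 0.045, 0, 0, 60], [0.025, 0.045, 0, 0, 60], [0.025, 0, 0, 0, 60], [0, 0, 0, 0, 60]])

```text
time: 6.22
tool_pos: [0.5019, -0.2441, 0.2192]
tcp_rot: [3.134, -0.213, -0.0]
wrist_force: [-0.4, 0.2, -0.8]
width: 0.705
```

```bash
python3 - <<'E'
from h import *
a=snap('scene','s1');b=snap('top','t1')
A=cv2.resize(a[190:270,260:360],None,fx=6,fy=6,interpolation=cv2.INTER_CUBIC);B=cv2.resize(b[150:230,300:360],None,fx=3,fy=3,interpolation=cv2.INTER_CUBIC)
B=cv2.copyMakeBorder(B,0,A.shape[0]-B.shape[0],0,0,cv2.BORDER_CONSTANT)
cv2.imwrite('pics/c4.png',np.hstack([A,B])[:,:,::-1])
for t in(0,.025,.05):
  p=np.array([.633,-.0305,.05])-(.125+t)*np.array([np.cos(-.13),np.sin(-.13),0]);print(t,(proj('scene',p)-[260,190])*6,(proj('top',p)-[300,150])*3)
go(.5597,-.246,.2,None)
E
```

```text
0 [269.4 163.8] [ 96.6 129.9]
0.025 [248.4 132. ] [ 93.3 148.8]
0.05 [228.6 101.4] [ 89.7 168.3]
t 6.33 pos [ 0.5005 -0.2429  0.2189] jawyaw -1.705 q6 1.21 f [ 0.2 -0.6  0.5] w 59.9 | turn 0 shift [ 0.0591 -0.0048  0.0188]
```

View pics/c4.png

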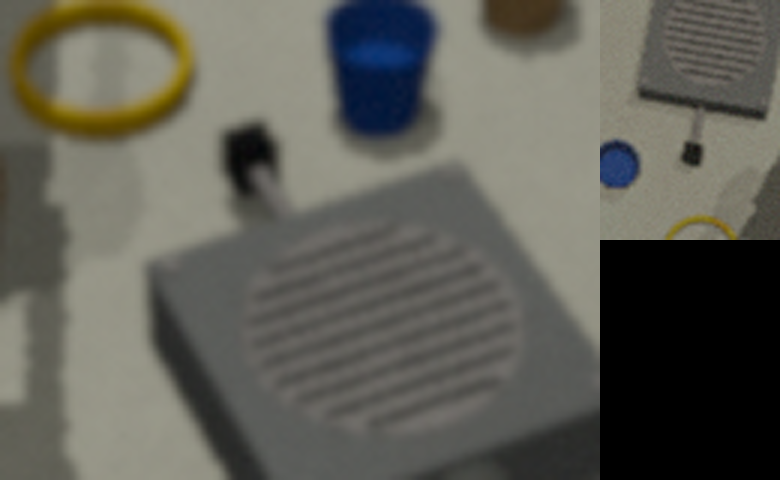

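Emit:
play_rows(motion=[[0.0295, -0.0025, 0, 0, 60], [0.0295, -0.0023, 0, 0, 60], [0, 0, 0.05, 0, 60], [0, 0, 0.05, 0, 60], [0, 0, 0.035, 0, 60]])

```text
time: 6.95
tool_pos: [0.5583, -0.2446, 0.0819]
tcp_rot: [-3.134, 0.209, 0.005]
wrist_force: [0.8, 0.4, -0.4]
width: 0.704
```

Emit:
play_rows(motion=[[0, 0, 0.014, 0, 60], [0, 0, 0, 0, 60], [0, 0, 0, 0, 30], [0, 0, 0, 0, 30], [0, 0, 0, 0, 30]], squeeze=40)

```text
time: 7.58
tool_pos: [0.5622, -0.247, 0.0728]
tcp_rot: [3.133, -0.211, 0.007]
wrist_force: [-0.8, 1.0, 7.0]
width: 0.432
```

Emit:
play_rows(motion=[[0, 0, 0, 0, 30], [0, 0, -0.015, 0, 30], [0, 0, -0.025, 0, 30], [0, 0, -0.04, 0, 30], [0, 0, -0.05, 0, 30]])

```text
time: 8.2
tool_pos: [0.5592, -0.2457, 0.2008]
tcp_rot: [-3.133, 0.211, 0.004]
wrist_force: [0.5, 1.0, -1.2]
width: 0.436
```

```bash
python3 - <<'E'
from h import *
a=snap('scene','s2')
go(.56,.36,.2,None)
E
```

```text
t 8.25 pos [ 0.5635 -0.2478  0.2103] jawyaw -1.705 q6 1.25 f [ 2.8 -0.5  5.2] w 37.0 | turn 0 shift [-0.0851 -0.6018  0.0074]
```

View pics/s2.png

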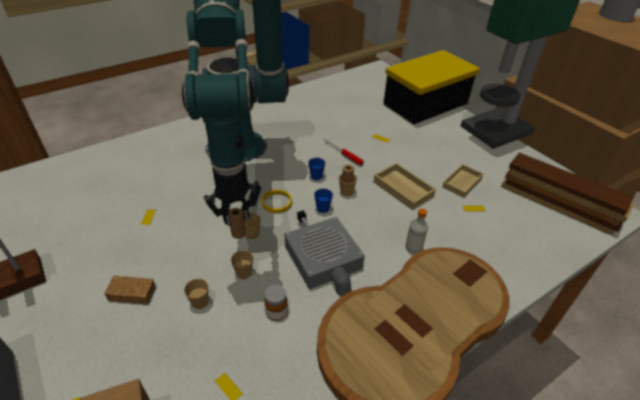

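```bash
python3 - <<'E'
from h import *
go(.562,.369,.2,None)
E
```

```text
t 8.25 pos [ 0.5635 -0.2478  0.2103] jawyaw -1.705 q6 1.25 f [ 2.8 -0.5  5.2] w 37.0 | turn 0 shift [-0.0843 -0.611   0.0073]
```

Emit:
play_rows(motion=[[-0.0065, -0.03, 0, 0, 30], [-0.0065, -0.047, 0, 0, 30], [-0.0065, -0.05, 0, 0, 30], [-0.0065, -0.05, 0, 0, 30], [-0.0065, -0.05, 0, 0, 30]])

```text
time: 8.88
tool_pos: [0.5584, -0.0154, 0.201]
tcp_rot: [-3.134, 0.212, -0.001]
wrist_force: [0.7, 0.6, -1.4]
width: 0.43
```

Emit:
play_rows(motion=[[-0.0065, -0.05, 0, 0, 30], [-0.0065, -0.05, 0, 0, 30], [-0.0065, -0.05, 0, 0, 30], [-0.0065, -0.05, 0, 0, 30], [-0.0065, -0.05, 0, 0, 30]])

```text
time: 9.5
tool_pos: [0.5597, 0.2368, 0.201]
tcp_rot: [-3.134, 0.211, -0.001]
wrist_force: [0.6, -0.5, -1.0]
width: 0.433
```

Emit:
play_rows(motion=[[-0.0065, -0.05, 0, 0, 30], [-0.0065, -0.05, 0, 0, 30], [-0.0065, -0.034, 0, 0, 30], [0, 0, 0, 0, 30], [0, 0, 0, 0, 30]])

```text
time: 10.12
tool_pos: [0.5584, 0.3701, 0.2003]
tcp_rot: [3.134, -0.211, -0.0]
wrist_force: [0.7, -1.0, -0.6]
width: 0.436
```

```bash
python3 - <<'E'
from h import *
snap('top','t3');a=snap('scene','s3')
cv2.imwrite('pics/c5.png',cv2.resize(a[90:240,310:510],None,fx=3,fy=3,interpolation=cv2.INTER_CUBIC)[:,:,::-1])
go(.562,.369,.2,None)
E
```

```text
t 10.22 pos [0.5587 0.3694 0.2004] jawyaw -1.706 q6 2.25 f [-0.4  0.5 -0.9] w 37.3 | turn 0 shift [ 0.0033 -0.      0.0004]
```

View pics/c5.png

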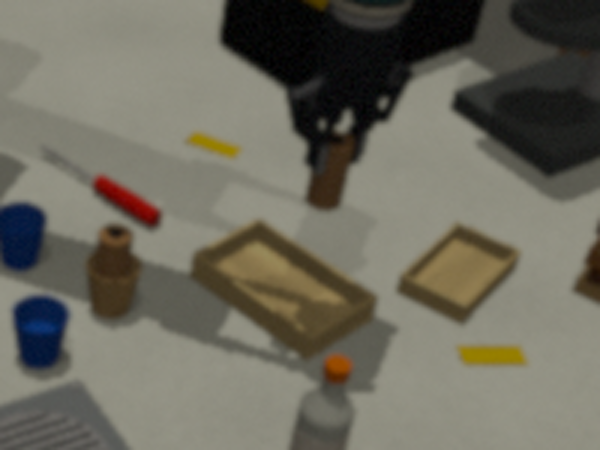

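```bash
python3 - <<'E'
from h import *
t=np.array([ray('scene',310+u/3,90+v/3,.035) for u,v in((258,222),(375,297),(308,340),(194,262))]);print(t,t.mean(0))
go(.562,.369,.053,None)
E
```

```text
[[0.4425 0.4034 0.035 ]
 [0.6121 0.4235 0.035 ]
 [0.6246 0.3142 0.035 ]
 [0.46   0.294  0.035 ]] [0.5348   0.358775 0.035   ]
t 10.22 pos [0.5587 0.3694 0.2004] jawyaw -1.706 q6 2.25 f [-0.4  0.5 -0.9] w 37.3 | turn 0 shift [ 3.400e-03 -1.000e-04  1.474e-01]
```

Emit:
play_rows(motion=[[0.0034, 0.002, 0.04, 0, 30], [0, 0, 0.05, 0, 30], [0, 0, 0.038, 0, 30], [0, 0, 0.015, 0, 30], [0, 0, 0.0, 0, 30]])

```text
time: 10.85
tool_pos: [0.5614, 0.3671, 0.0566]
tcp_rot: [3.133, -0.213, -0.003]
wrist_force: [-0.2, 0.3, -0.4]
width: 0.434
```

```bash
python3 - <<'E'
from h import *
go(.562,.369,.053,None)
E
```

```text
t 10.85 pos [0.5614 0.3671 0.0566] jawyaw -1.706 q6 2.25 f [-0.2  0.3 -0.4] w 37.1 | turn 0 shift [ 0.0004 -0.0019  0.0036]
```

Emit:
play_rows(motion=[[0, 0, 0.002, 0, 30], [0, 0, 0.002, 0, 30], [0, 0, 0, 0, 30]])

```text
time: 11.22
tool_pos: [0.5622, 0.3686, 0.0544]
tcp_rot: [-3.134, 0.211, -0.002]
wrist_force: [-0.0, 0.0, -0.4]
width: 0.431
```

Emit:
play_rows(motion=[[0, 0, 0, 0, 60], [0, 0, 0, 0, 60], [0, 0, -0.03, 0, 60], [0, 0, -0.05, 0, 60], [0, 0, -0.05, 0, 60]])

```text
time: 11.85
tool_pos: [0.5613, 0.368, 0.1842]
tcp_rot: [3.134, -0.211, -0.001]
wrist_force: [1.0, 0.4, -1.0]
width: 0.698
```

```bash
python3 - <<'E'
from h import *
go(.435,.195,.2,None)
E
```

```text
t 11.85 pos [0.5613 0.368  0.1842] jawyaw -1.705 q6 2.25 f [ 1.   0.4 -1. ] w 59.6 | turn 0 shift [-0.102   0.1884 -0.0156]
```

Emit:
play_rows(motion=[[-0.0205, 0.0376, 0, 0, 60], [-0.0205, 0.0376, 0, 0, 60], [-0.0205, 0.0376, 0, 0, 60], [-0.0205, 0.0376, 0, 0, 60], [-0.02, 0.038, 0, 0, 60]])

```text
time: 12.48
tool_pos: [0.4345, 0.1942, 0.1835]
tcp_rot: [-3.134, 0.211, -0.001]
wrist_force: [0.9, -0.4, 0.7]
width: 0.702
```

Emit:
play_rows(motion=[[0, 0, 0.02, 0, 60], [0, 0, 0.04, 0, 60], [0, 0, 0.04, 0, 60], [0, 0, 0.012, 0, 60], [0, 0, 0, 0, 60]])

```text
time: 13.1
tool_pos: [0.435, 0.1951, 0.0711]
tcp_rot: [3.134, -0.211, -0.002]
wrist_force: [-0.6, -0.2, -0.1]
width: 0.701
```

```bash
python3 - <<'E'
from h import *
a=snap('scene','s4');b=snap('top','t4')
A=cv2.resize(a[120:240,300:460],None,fx=3,fy=3,interpolation=cv2.INTER_CUBIC)
B=cv2.resize(b[150:230,210:300],None,fx=3,fy=3,interpolation=cv2.INTER_CUBIC)
B=cv2.copyMakeBorder(B,0,A.shape[0]-B.shape[0],0,0,cv2.BORDER_CONSTANT)
cv2.imwrite('pics/c6.png',np.hstack([A,B])[:,:,::-1])
go(.435,.195,.072,None)
E
```

```text
t 13.2 pos [0.4367 0.1958 0.0728] jawyaw -1.705 q6 2.07 f [0.2 0.7 1.3] w 60.1 | turn 0 shift [-0.0016  0.001   0.0008]
```

View pics/c6.png

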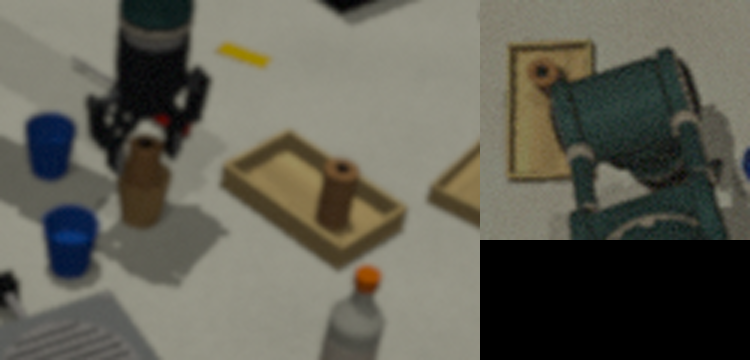

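Emit:
play_rows(motion=[[0, 0, 0, 0, 30], [0, 0, 0, 0, 30], [0, 0, 0, 0, 30], [0, 0, 0, 0, 30], [0, 0, -0.015, 0, 30]], squeeze=40)

```text
time: 13.82
tool_pos: [0.4343, 0.1948, 0.0861]
tcp_rot: [3.133, -0.211, -0.003]
wrist_force: [-0.1, -0.3, -1.4]
width: 0.433
```

Emit:
play_rows(motion=[[0, 0, -0.025, 0, 30], [0, 0, -0.04, 0, 30], [0, 0, -0.045, 0, 30], [0, 0, 0, 0, 30]])

```text
time: 14.32
tool_pos: [0.4383, 0.1963, 0.2017]
tcp_rot: [-3.13, 0.211, -0.014]
wrist_force: [1.2, -1.0, -0.2]
width: 0.433
```

```bash
python3 - <<'E'
from h import *
b=snap('top','t5');a=snap('scene','s5')
cv2.imwrite('pics/c7.png',np.hstack([cv2.resize(a[100:250,280:480],None,fx=2,fy=2),cv2.resize(b[125:275,200:400],None,fx=2,fy=2)])[:,:,::-1])
go(.482,.361,.2,None)
E
```

```text
t 14.43 pos [0.4354 0.1952 0.1971] jawyaw -1.705 q6 2.07 f [-1.   0.6 -1.7] w 36.9 | turn 0 shift [ 0.0239 -0.1705 -0.0027]
```

View pics/c7.png

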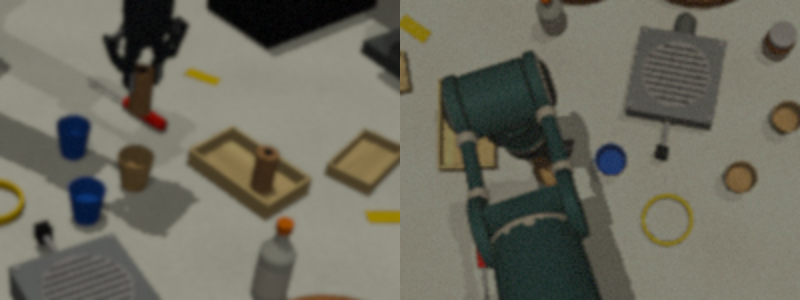

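Emit:
play_rows(motion=[[0.006, -0.0426, 0, 0, 30], [0.006, -0.0426, 0, 0, 30], [0.006, -0.0426, 0, 0, 30], [0.006, -0.0426, 0, 0, 30], [0, 0, 0, 0, 30]])

```text
time: 15.05
tool_pos: [0.4812, 0.3625, 0.1939]
tcp_rot: [3.133, -0.207, -0.005]
wrist_force: [-0.5, -0.2, -0.7]
width: 0.433
```

Emit:
play_rows(motion=[[0, 0, 0.04, 0, 30], [0, 0, 0.05, 0, 30], [0, 0, 0.038, 0, 30], [0, 0, 0.014, 0, 30], [0, 0, 0.003, 0, 30]])

```text
time: 15.68
tool_pos: [0.4815, 0.36, 0.0509]
tcp_rot: [3.133, -0.212, -0.002]
wrist_force: [0.5, -0.1, -0.6]
width: 0.433
```

Emit:
play_rows(motion=[[0, 0, 0, 0, 30], [0, 0, 0, 0, 60], [0, 0, 0, 0, 60], [0, 0, -0.03, 0, 60], [0, 0, -0.05, 0, 60]])

```text
time: 16.3
tool_pos: [0.4803, 0.3597, 0.13]
tcp_rot: [3.131, -0.211, -0.006]
wrist_force: [0.6, 0.5, 0.0]
width: 0.7
```

```bash
python3 - <<'E'
from h import *
go(.435,.195,.2,1.57)
E
```

```text
t 16.3 pos [0.4803 0.3597 0.13  ] jawyaw -1.705 q6 2.31 f [0.6 0.5 0. ] w 59.8 | turn -0.0213 shift [-0.0455  0.1649 -0.0693]
```

```bash
cat >> h.py <<'E'
from scipy.optimize import minimize
def hull(cam,x,y,z0=0.,bob=False):
    a=np.linspace(0,2*np.pi,24); rings=[(.022,z0),(.031,z0+.062)]+([(.019,z0+.103)] if bob else [])
    P=np.array([[x+r*np.cos(t),y+r*np.sin(t),z] for r,z in rings for t in a])
    return cv2.convexHull(np.array([proj(cam,p) for p in P],np.float32))
def fit(cam,img,x0,y0,z0=0.):
    im=cv2.imread(f'pics/{img}.png').astype(np.float32); m=(im[:,:,2]-im[:,:,0]); u,v=proj(cam,[x0,y0,z0+.031]).astype(int)
    w=m[v-22:v+22,u-22:u+22]; g=cv2.resize(w,None,fx=4,fy=4,interpolation=cv2.INTER_LINEAR); g=cv2.GaussianBlur(g,(5,5),0)
    t=(np.median(m)+np.percentile(w,90))/2; g=(g>t).astype(np.uint8)
    best=None
    for s in(.004,.001):
        c=best[1:] if best else (x0,y0)
        for i in np.arange(-4,5):
            for j in np.arange(-4,5):
                x,y=c[0]+i*s,c[1]+j*s; h=(hull(cam,x,y,z0)-[u-22,v-22]+.5)*4-.5
                q=np.zeros_like(g);cv2.fillPoly(q,[np.int32(np.round(h))],1)
                I=(q&g).sum()/(q|g).sum()
                if best is None or I>best[0]: best=(I,x,y)
    return np.round(best,4)
E
python3 - <<'E'
from h import *
for n,x,y in(('A',.44,-.158),('B',.583,-.382),('C',.559,-.245),('D',.435,.195)):
    print(n,'scene',fit('scene','s5',x,y),'top',fit('top','t5',x,y) if n!='D' else '')
E
```

```text
Traceback (most recent call last):
  File "h.py", line 40, in fit
    x,y=c[0]+i*s,c[1]+j*s; h=(hull(cam,x,y,z0)-[u-22,v-22]+.5)*4-.5
                              ~~~~^^^^^^^^^^^^
  File "h.py", line 30, in hull
    return cv2.convexHull(np.array([proj(cam,p) for p in P],np.float32))
                                    ~~~~^^^^^^^
  File "h.py", line 11, in proj
    c=camera_info(cam);K=np.array(c['intrinsics']);T=np.array(c['pose'])
ValueError: time passes only in moves, steps and waits
```

```bash
sed -i 's/^from scipy.spatial.*/&\nCI={n:camera_info(n) for n in("top","scene")}/; s/c=camera_info(cam)/c=CI[cam]/' h.py
python3 - <<'E'
from h import *
for n,x,y in(('A',.44,-.158),('B',.583,-.382),('C',.559,-.245),('D',.435,.195)):
    print(n,'scene',fit('scene','s5',x,y),'top',fit('top','t5',x,y) if n!='D' else '')
go(.435,.195,.13,1.57)
E
```

```text
A scene [ 0.7395  0.436  -0.16  ] top [ 0.9455  0.44   -0.159 ]
B scene [ 0.8368  0.58   -0.387 ] top [ 0.9078  0.587  -0.387 ]
C scene [ 0.8377  0.555  -0.246 ] top [ 0.8837  0.561  -0.246 ]
D scene [0.7776 0.435  0.198 ] top 
t 16.3 pos [0.4803 0.3597 0.13  ] jawyaw -1.705 q6 2.31 f [0.6 0.5 0. ] w 59.8 | turn -0.0213 shift [-0.0452  0.1647  0.0007]
```

```bash
python3 - <<'E'
from h import *
go(.436,.196,.038)
E
```

```text
t 16.3 pos [0.4803 0.3597 0.13  ] jawyaw -1.705 q6 2.31 f [0.6 0.5 0. ] w 59.8 | turn 0 shift [-0.0216  0.1678  0.0926]
```

Emit:
play_rows(motion=[[0, 0, -0.02, 0, 85], [-0.0072, 0.0559, 0, 0, 85], [-0.0072, 0.0559, 0, 0, 85], [-0.0072, 0.056, 0, 0, 85], [0, 0, 0.02, 0, 85]])

```text
time: 16.92
tool_pos: [0.4377, 0.1948, 0.132]
tcp_rot: [-3.134, 0.216, -0.003]
wrist_force: [-0.4, 0.1, -0.8]
width: 0.998
```

Emit:
play_rows(motion=[[0, 0, 0.04, 0, 85], [0, 0, 0.035, 0, 85], [0, 0, 0.017, 0, 85], [0, 0, 0, 0, 85]])

```text
time: 17.42
tool_pos: [0.4368, 0.197, 0.0381]
tcp_rot: [3.133, -0.211, -0.005]
wrist_force: [-0.4, 0.5, 0.6]
width: 0.997
```

```bash
python3 - <<'E'
from h import *
snap('scene','s6')
go(.436,.196,.038)
E
```

```text
t 17.48 pos [0.438  0.1975 0.0393] jawyaw -1.705 q6 2.08 f [ 0.1 -0.5  1.1] w 84.8 | turn 0 shift [-0.0018  0.0018  0.0013]
```

Emit:
play_rows(motion=[[0, 0, 0, 0, 52], [0, 0, 0, 0, 52], [0, 0, 0, 0, 52], [0, 0, 0, 0, 52], [0, 0, 0, 0, 52]], squeeze=40)

```text
time: 18.1
tool_pos: [0.4398, 0.198, 0.0415]
tcp_rot: [-3.133, 0.211, -0.005]
wrist_force: [-0.7, -1.6, 5.5]
width: 0.695
```

Emit:
play_rows(motion=[[0, 0, -0.01, 0, 52], [0, 0, -0.025, 0, 52], [0, 0, -0.045, 0, 52], [0, 0, -0.05, 0, 52], [0, 0, 0, 0, 52]])

```text
time: 18.73
tool_pos: [0.4419, 0.199, 0.1754]
tcp_rot: [-3.13, 0.211, -0.016]
wrist_force: [0.7, -0.1, -1.0]
width: 0.688
```

```bash
python3 - <<'E'
from h import *
a=snap('scene','s7');b=cv2.imread('pics/s6.png')
cv2.imwrite('pics/c8.png',np.hstack([cv2.resize(x[70:230,290:440],None,fx=2.5,fy=2.5) for x in(b,a[:,:,::-1])]))
go(.633,-.031,.17)
E
```

```text
t 18.77 pos [0.4399 0.1983 0.1725] jawyaw -1.705 q6 2.08 f [-0.3  0.1 -1.8] w 58.9 | turn 0 shift [0.222  0.2013 0.0031]
```

View pics/c8.png

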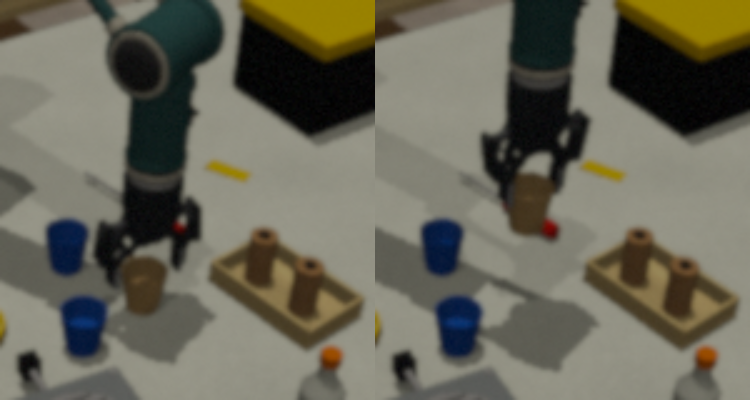

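Emit:
play_rows(motion=[[0.037, 0.0336, 0, 0, 52], [0.037, 0.0336, 0, 0, 52], [0.037, 0.0336, 0, 0, 52], [0.037, 0.0336, 0, 0, 52], [0.037, 0.0336, 0, 0, 52]])

```text
time: 19.4
tool_pos: [0.5983, 0.0049, 0.1673]
tcp_rot: [-3.134, 0.211, 0.005]
wrist_force: [0.5, 0.7, -0.3]
width: 0.694
```

Emit:
play_rows(motion=[[0.037, 0.0333, 0, 0, 52], [0, 0, 0, 0, 52], [0, 0, 0.03, 0, 52], [0, 0, 0.025, 0, 52], [0, 0, 0, 0, 52]])

```text
time: 20.02
tool_pos: [0.627, -0.0307, 0.1101]
tcp_rot: [-3.134, 0.21, 0.014]
wrist_force: [-0.7, 0.2, -2.2]
width: 0.691
```

```bash
python3 - <<'E'
from h import *
a=snap('scene','s8')
cv2.imwrite('pics/c9.png',cv2.resize(a[150:300,250:450],None,fx=3,fy=3)[:,:,::-1])
go(.633,-.031,.101)
E
```

```text
t 20.07 pos [ 0.6287 -0.0309  0.1122] jawyaw -1.705 q6 1.62 f [-0.1 -1.  -1.6] w 58.7 | turn 0 shift [ 0.0043 -0.0005  0.0112]
```

View pics/c9.png

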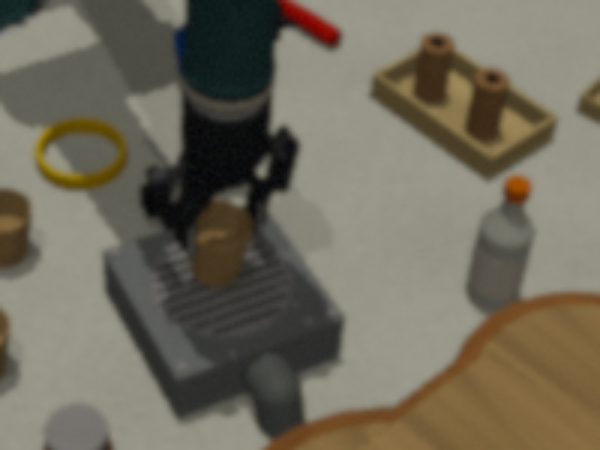

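Emit:
play_rows(motion=[[0.004, 0, 0.006, 0, 52], [0, 0, 0.002, 0, 52], [0, 0, 0.002, 0, 52], [0, 0, 0, 0, 52]])

```text
time: 20.58
tool_pos: [0.635, -0.0323, 0.1045]
tcp_rot: [-3.134, 0.211, -0.0]
wrist_force: [0.1, 0.4, -0.8]
width: 0.691
```

Emit:
play_rows(motion=[[0, 0, 0.002, 0, 52], [0, 0, 0, 0, 52]])

```text
time: 20.82
tool_pos: [0.6348, -0.0324, 0.1021]
tcp_rot: [-3.134, 0.211, 0.001]
wrist_force: [0.3, 0.1, -1.5]
width: 0.688
```

```bash
python3 - <<'E'
from h import *
go(.633,-.031,.101)
E
```

```text
t 20.82 pos [ 0.6348 -0.0324  0.1021] jawyaw -1.705 q6 1.62 f [ 0.3  0.1 -1.5] w 58.7 | turn 0 shift [-0.002  -0.0011  0.0011]
```

Emit:
play_rows(motion=[[-0.001, 0, 0.002, 0, 52], [0, 0, 0, 0, 52]])

```text
time: 21.08
tool_pos: [0.6349, -0.0324, 0.1016]
tcp_rot: [3.134, -0.211, 0.003]
wrist_force: [-0.5, -0.7, 4.4]
width: 0.689
```

Emit:
play_rows(motion=[[0, 0, 0.001, 0, 52], [0, 0, 0, 0, 52]])

```text
time: 21.32
tool_pos: [0.6353, -0.0324, 0.1015]
tcp_rot: [3.134, -0.211, 0.005]
wrist_force: [-1.9, -0.8, 8.7]
width: 0.689
```

Emit:
play_rows(motion=[[0, 0, 0.001, 0, 52], [0, 0, 0, 0, 52]])

```text
time: 21.58
tool_pos: [0.6356, -0.0325, 0.1015]
tcp_rot: [3.134, -0.211, 0.006]
wrist_force: [-2.9, 0.0, 12.8]
width: 0.691
```

Emit:
play_rows(motion=[[0, 0, -0.002, 0, 52], [0, 0, 0, 0, 85], [0, 0, 0, 0, 85], [0, 0, 0, 0, 85], [0, 0, -0.04, 0, 85]])

```text
time: 22.2
tool_pos: [0.6304, -0.0319, 0.1359]
tcp_rot: [-3.134, 0.211, 0.015]
wrist_force: [0.3, 0.6, 0.1]
width: 0.996
```

Emit:
play_rows(motion=[[0, 0, -0.05, 0, 85], [0, 0, 0, 0, 85]])

```text
time: 22.45
tool_pos: [0.6377, -0.0325, 0.196]
tcp_rot: [3.134, -0.211, 0.016]
wrist_force: [0.3, -0.4, -0.7]
width: 0.991
```

```bash
python3 - <<'E'
from h import *
go(.439,-.159,.04)
E
```

```text
t 22.45 pos [ 0.6377 -0.0325  0.196 ] jawyaw -1.705 q6 1.62 f [ 0.3 -0.4 -0.7] w 84.6 | turn 0 shift [-0.1815  0.1521  0.1541]
```

Emit:
play_rows(motion=[[-0.036, 0.0304, 0, 0, 85], [-0.036, 0.0304, 0, 0, 85], [-0.036, 0.0304, 0, 0, 85], [-0.036, 0.0304, 0, 0, 85], [-0.036, 0.0304, 0, 0, 85]])

```text
time: 23.08
tool_pos: [0.4333, -0.159, 0.189]
tcp_rot: [-3.134, 0.211, 0.003]
wrist_force: [0.4, -0.1, 0.2]
width: 0.996
```

Emit:
play_rows(motion=[[0, 0, 0.03, 0, 85], [0, 0, 0.03, 0, 85], [0, 0, 0.02, 0, 85], [0, 0, 0, 0, 85], [0, 0, 0, 0, 85]])

```text
time: 23.7
tool_pos: [0.4354, -0.1587, 0.1105]
tcp_rot: [-3.134, 0.211, -0.0]
wrist_force: [0.5, -0.5, 0.6]
width: 0.992
```

```bash
python3 - <<'E'
from h import *
snap('scene','s9'); print('stack',fit('scene','s9',.635,-.032,.06))
go(.439,-.159,.04)
E
```

```text
stack [ 0.8573  0.63   -0.033 ]
t 23.75 pos [ 0.4359 -0.1589  0.111 ] jawyaw -1.705 q6 1.3 f [-0.8 -0.5  1.3] w 84.8 | turn 0 shift [ 0.003  -0.0004  0.071 ]
```

Emit:
play_rows(motion=[[0.003, 0, 0.03, 0, 85], [0, 0, 0.03, 0, 85], [0, 0, 0.011, 0, 85], [0, 0, 0, 0, 85], [0, 0, 0, 0, 52]])

```text
time: 24.38
tool_pos: [0.4395, -0.1596, 0.0406]
tcp_rot: [3.134, -0.211, 0.004]
wrist_force: [0.2, -0.6, -0.0]
width: 0.813
```

Emit:
play_rows(motion=[[0, 0, 0, 0, 52], [0, 0, 0, 0, 52], [0, 0, 0, 0, 52], [0, 0, 0, 0, 52]])

```text
time: 24.88
tool_pos: [0.4397, -0.1597, 0.0411]
tcp_rot: [3.134, -0.211, 0.005]
wrist_force: [-0.6, 0.8, 5.0]
width: 0.688
```

Emit:
play_rows(motion=[[0, 0, -0.01, 0, 52], [0, 0, -0.03, 0, 52], [0, 0, -0.05, 0, 52], [0, 0, -0.05, 0, 52], [0, 0, -0.03, 0, 52]])

```text
time: 25.5
tool_pos: [0.4393, -0.1596, 0.2132]
tcp_rot: [3.133, -0.211, 0.007]
wrist_force: [0.3, -0.6, -1.3]
width: 0.686
```

Emit:
play_rows(motion=[[0, 0, 0, 0, 52], [0, 0, 0, 0, 52]])

```text
time: 25.75
tool_pos: [0.4374, -0.1588, 0.2084]
tcp_rot: [-3.134, 0.211, 0.002]
wrist_force: [0.7, 0.1, -1.3]
width: 0.684
```

```bash
python3 - <<'E'
from h import *
go(.634,-.032,.20)
E
```

```text
t 25.75 pos [ 0.4374 -0.1588  0.2084] jawyaw -1.705 q6 1.3 f [ 0.7  0.1 -1.3] w 58.4 | turn 0 shift [ 0.1778 -0.152   0.0082]
```

Emit:
play_rows(motion=[[0.0355, -0.0304, 0, 0, 52], [0.0355, -0.0304, 0, 0, 52], [0.0355, -0.0304, 0, 0, 52], [0.0355, -0.0304, 0, 0, 52], [0.0355, -0.0304, 0, 0, 52]])

```text
time: 26.38
tool_pos: [0.6341, -0.0312, 0.2061]
tcp_rot: [3.134, -0.211, -0.008]
wrist_force: [-0.2, -0.5, -1.4]
width: 0.684
```

Emit:
play_rows(motion=[[0, 0, 0, 0, 52], [0, 0, 0, 0, 52], [0, 0, 0, 0, 52]])

```text
time: 26.75
tool_pos: [0.6331, -0.0329, 0.2082]
tcp_rot: [3.134, -0.212, -0.004]
wrist_force: [0.2, -0.5, -0.9]
width: 0.682
```

```bash
python3 - <<'E'
from h import *
go(.634,-.032,.1295)
E
```

```text
t 26.75 pos [ 0.6331 -0.0329  0.2082] jawyaw -1.706 q6 1.62 f [ 0.2 -0.5 -0.9] w 58.2 | turn 0 shift [ 0.001  -0.001   0.0787]
```

Lower into the nest: seat expected at TCP z ≈ 0.1295.

Emit:
play_rows(motion=[[0.001, 0, 0.02, 0, 52], [0, 0, 0.02, 0, 52], [0, 0, 0.012, 0, 52], [0, 0, 0, 0, 52]])

```text
time: 27.25
tool_pos: [0.6339, -0.0324, 0.1548]
tcp_rot: [-3.134, 0.212, 0.006]
wrist_force: [-0.3, -0.5, -0.7]
width: 0.689
```

Emit:
play_rows(motion=[[0, 0, 0.01, 0, 52], [0, 0, 0.008, 0, 52], [0, 0, 0, 0, 52]])

```text
time: 27.62
tool_pos: [0.6348, -0.0323, 0.1383]
tcp_rot: [-3.134, 0.211, 0.003]
wrist_force: [-0.6, -0.5, -2.2]
width: 0.683
```

Emit:
play_rows(motion=[[0, 0, 0.004, 0, 52], [0, 0, 0.003, 0, 52], [0, 0, 0, 0, 52]])

```text
time: 28.0
tool_pos: [0.6353, -0.0324, 0.132]
tcp_rot: [3.134, -0.211, -0.001]
wrist_force: [-0.8, 0.1, -1.0]
width: 0.682
```

```bash
python3 - <<'E'
from h import *
go(.634,-.032,.1295)
E
```

```text
t 28.0 pos [ 0.6353 -0.0324  0.132 ] jawyaw -1.705 q6 1.62 f [-0.8  0.1 -1. ] w 58.2 | turn 0 shift [-0.0013 -0.0002  0.0025]
```

Emit:
play_rows(motion=[[0, 0, 0.0015, 0, 52], [0, 0, 0.0015, 0, 52], [0, 0, 0, 0, 52]])

```text
time: 28.38
tool_pos: [0.6358, -0.0325, 0.1303]
tcp_rot: [3.134, -0.211, 0.001]
wrist_force: [-2.1, 0.1, 4.8]
width: 0.687
```

Emit:
play_rows(motion=[[0, 0, 0.0015, 0, 52], [0, 0, 0, 0, 52]])

```text
time: 28.62
tool_pos: [0.6364, -0.0326, 0.1301]
tcp_rot: [3.134, -0.211, 0.003]
wrist_force: [-4.2, -0.6, 9.5]
width: 0.681
```

Emit:
play_rows(motion=[[0, 0, -0.002, 0, 52], [0, 0, 0, 0, 85], [0, 0, 0, 0, 85], [0, 0, 0, 0, 85], [0, 0, -0.04, 0, 85]])

```text
time: 29.25
tool_pos: [0.6323, -0.0321, 0.1655]
tcp_rot: [-3.134, 0.211, 0.014]
wrist_force: [0.9, 0.2, 0.2]
width: 0.993
```

Emit:
play_rows(motion=[[0, 0, -0.05, 0, 85], [0, 0, 0, 0, 85], [0, 0, 0, 0, 85]])

```text
time: 29.62
tool_pos: [0.6354, -0.0324, 0.2196]
tcp_rot: [3.134, -0.211, 0.0]
wrist_force: [0.8, -1.0, 0.3]
width: 0.996
```

```bash
python3 - <<'E'
from h import *
go(.560,-.246,.04)
E
```

```text
t 29.62 pos [ 0.6354 -0.0324  0.2196] jawyaw -1.705 q6 1.62 f [ 0.8 -1.   0.3] w 85.1 | turn 0 shift [-0.0461  0.2218  0.1796]
```

Emit:
play_rows(motion=[[-0.009, 0.0444, 0, 0, 85], [-0.009, 0.0444, 0, 0, 85], [-0.009, 0.0444, 0, 0, 85], [-0.009, 0.0444, 0, 0, 85], [-0.009, 0.0444, 0, 0, 85]])

```text
time: 30.25
tool_pos: [0.5592, -0.247, 0.2171]
tcp_rot: [-3.133, 0.211, 0.006]
wrist_force: [-0.2, 0.0, -0.3]
width: 0.996
```

Emit:
play_rows(motion=[[0, 0, 0.04, 0, 85], [0, 0, 0.04, 0, 85], [0, 0, 0.02, 0, 85], [0, 0, 0, 0, 85], [0, 0, 0, 0, 85]])

```text
time: 30.88
tool_pos: [0.5621, -0.2466, 0.1209]
tcp_rot: [3.134, -0.211, 0.003]
wrist_force: [0.9, -0.0, 0.2]
width: 0.993
```

```bash
python3 - <<'E'
from h import *
a=snap('scene','s10'); b=snap('top','t10')
cv2.imwrite('pics/c10.png',np.hstack([cv2.resize(a[140:300,170:400],None,fx=2.5,fy=2.5)])[:,:,::-1])
go(.560,-.246,.04)
E
```

```text
t 30.98 pos [ 0.5626 -0.2469  0.1219] jawyaw -1.705 q6 1.25 f [-0.2 -0.1  0.4] w 85.0 | turn 0 shift [-0.003  -0.0006  0.0818]
```

View pics/c10.png

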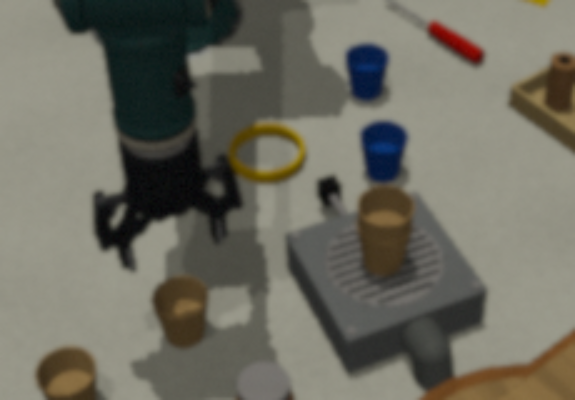

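Emit:
play_rows(motion=[[-0.002, 0, 0.035, 0, 85], [0, 0, 0.035, 0, 85], [0, 0, 0.012, 0, 85], [0, 0, 0, 0, 85], [0, 0, 0, 0, 52]])

```text
time: 31.6
tool_pos: [0.5607, -0.2468, 0.0398]
tcp_rot: [3.133, -0.211, 0.005]
wrist_force: [1.0, 0.3, 0.3]
width: 0.817
```

Emit:
play_rows(motion=[[0, 0, 0, 0, 52], [0, 0, 0, 0, 52], [0, 0, 0, 0, 52], [0, 0, 0, 0, 52]])

```text
time: 32.1
tool_pos: [0.5612, -0.2471, 0.0403]
tcp_rot: [3.133, -0.211, 0.007]
wrist_force: [0.3, 0.1, 5.7]
width: 0.683
```

Emit:
play_rows(motion=[[0, 0, -0.01, 0, 52], [0, 0, -0.04, 0, 52], [0, 0, -0.05, 0, 52], [0, 0, -0.05, 0, 52], [0, 0, -0.05, 0, 52]])

```text
time: 32.72
tool_pos: [0.5586, -0.2458, 0.2395]
tcp_rot: [-3.134, 0.211, 0.001]
wrist_force: [0.2, -0.3, -1.2]
width: 0.684
```

Emit:
play_rows(motion=[[0, 0, 0, 0, 52], [0, 0, 0, 0, 52]])

```text
time: 32.98
tool_pos: [0.5586, -0.2458, 0.2374]
tcp_rot: [-3.134, 0.211, 0.001]
wrist_force: [-0.6, 0.3, -1.9]
width: 0.685
```

```bash
python3 - <<'E'
from h import *
go(.635,-.032,.24)
E
```

```text
t 32.98 pos [ 0.5586 -0.2458  0.2374] jawyaw -1.705 q6 1.25 f [-0.6  0.3 -1.9] w 58.5 | turn 0 shift [ 0.0471 -0.2221 -0.0026]
```

Emit:
play_rows(motion=[[0.0094, -0.0444, 0, 0, 52], [0.0094, -0.0444, 0, 0, 52], [0.0094, -0.0444, 0, 0, 52], [0.0094, -0.0444, 0, 0, 52], [0.0094, -0.0444, 0, 0, 52]])

```text
time: 33.6
tool_pos: [0.634, -0.0309, 0.2344]
tcp_rot: [-3.134, 0.211, 0.009]
wrist_force: [-0.1, -0.0, -1.4]
width: 0.684
```

Emit:
play_rows(motion=[[0, 0, 0, 0, 52], [0, 0, 0, 0, 52], [0, 0, 0.02, 0, 52], [0, 0, 0.01, 0, 52], [0, 0, 0, 0, 52]])

```text
time: 34.22
tool_pos: [0.6339, -0.0331, 0.2052]
tcp_rot: [-3.134, 0.213, 0.007]
wrist_force: [-0.7, -0.1, -1.4]
width: 0.687
```

```bash
python3 - <<'E'
from h import *
go(.635,-.032,.158)
E
```

```text
t 34.23 pos [ 0.6339 -0.0331  0.2052] jawyaw -1.707 q6 1.62 f [-0.7 -0.1 -1.4] w 58.6 | turn 0 shift [ 0.0012 -0.0013  0.0472]
```

Emit:
play_rows(motion=[[0, -0.001, 0.015, 0, 52], [0, 0, 0.012, 0, 52], [0, 0, 0.008, 0, 52], [0, 0, 0, 0, 52]])

```text
time: 34.72
tool_pos: [0.6349, -0.0313, 0.1715]
tcp_rot: [-3.134, 0.211, 0.003]
wrist_force: [0.1, 0.3, -1.5]
width: 0.688
```

Emit:
play_rows(motion=[[0, 0, 0.005, 0, 52], [0, 0, 0.004, 0, 52], [0, 0, 0, 0, 52]])

```text
time: 35.1
tool_pos: [0.6354, -0.0314, 0.1634]
tcp_rot: [-3.134, 0.211, 0.001]
wrist_force: [0.0, 0.3, -0.7]
width: 0.686
```

Emit:
play_rows(motion=[[0, 0, 0.002, 0, 52], [0, 0, 0.001, 0, 52], [0, 0, 0, 0, 52]])

```text
time: 35.48
tool_pos: [0.6356, -0.0315, 0.1608]
tcp_rot: [3.134, -0.211, -0.0]
wrist_force: [-0.9, -0.0, -0.6]
width: 0.68
```

Emit:
play_rows(motion=[[0, 0, 0.0015, 0, 52], [0, 0, 0, 0, 52]])

```text
time: 35.72
tool_pos: [0.6356, -0.0315, 0.1592]
tcp_rot: [3.134, -0.211, -0.0]
wrist_force: [-0.5, -0.5, -1.8]
width: 0.684
```

Emit:
play_rows(motion=[[0, 0, 0.0015, 0, 52], [0, 0, 0.001, 0, 52], [0, 0, 0, 0, 52]])

```text
time: 36.1
tool_pos: [0.6356, -0.0315, 0.1567]
tcp_rot: [3.134, -0.211, -0.0]
wrist_force: [-0.2, 0.2, -0.8]
width: 0.683
```

Emit:
play_rows(motion=[[0, 0, 0.0015, 0, 52], [0, 0, 0, 0, 52]])

```text
time: 36.35
tool_pos: [0.6362, -0.0317, 0.1565]
tcp_rot: [3.134, -0.211, 0.002]
wrist_force: [-1.6, -2.3, 4.8]
width: 0.687
```

Emit:
play_rows(motion=[[0, 0, -0.001, 0, 52], [0, 0, 0, 0, 85], [0, 0, 0, 0, 85], [0, 0, 0, 0, 85], [0, 0, -0.04, 0, 85]])

```text
time: 36.98
tool_pos: [0.6325, -0.031, 0.192]
tcp_rot: [-3.134, 0.211, 0.014]
wrist_force: [0.2, 0.1, -0.4]
width: 1.0
```

Emit:
play_rows(motion=[[0, 0, -0.04, 0, 85], [0, 0, 0, 0, 85], [0, 0, 0, 0, 85]])

```text
time: 37.35
tool_pos: [0.6354, -0.0313, 0.2359]
tcp_rot: [-3.134, 0.211, 0.001]
wrist_force: [-0.1, 0.4, -0.7]
width: 0.993
```

```bash
python3 - <<'E'
from h import *
go(.585,-.387,.04)
E
```

```text
t 37.35 pos [ 0.6354 -0.0313  0.2359] jawyaw -1.705 q6 1.62 f [-0.1  0.4 -0.7] w 84.8 | turn 0 shift [-0.0021  0.3592  0.1958]
```

Emit:
play_rows(motion=[[0, 0.045, 0, 0, 85], [0, 0.045, 0, 0, 85], [0, 0.045, 0, 0, 85], [0, 0.045, 0, 0, 85], [0, 0.045, 0, 0, 85]])

```text
time: 37.98
tool_pos: [0.604, -0.2552, 0.2337]
tcp_rot: [-3.133, 0.211, 0.006]
wrist_force: [0.6, -0.0, 0.2]
width: 0.996
```

Emit:
play_rows(motion=[[-0.002, 0.045, 0.03, 0, 85], [0, 0.045, 0.03, 0, 85], [0, 0.044, 0.03, 0, 85], [0, 0, 0.02, 0, 85], [0, 0, 0, 0, 85]])

```text
time: 38.6
tool_pos: [0.583, -0.3849, 0.1218]
tcp_rot: [-3.13, 0.212, 0.01]
wrist_force: [0.5, -0.0, -0.0]
width: 0.994
```

Emit:
play_rows(motion=[[0, 0, 0, 0, 85], [0, 0, 0, 0, 85]])

```text
time: 38.85
tool_pos: [0.5868, -0.3863, 0.1281]
tcp_rot: [3.133, -0.209, 0.004]
wrist_force: [0.1, -0.6, 0.2]
width: 0.993
```

```bash
python3 - <<'E'
from h import *
snap('scene','s11'); snap('top','t11')
print(fit('scene','s11',.585,-.387))
go(.585,-.387,.04)
E
```

```text
[ 0.8566  0.585  -0.385 ]
t 38.95 pos [ 0.5866 -0.3865  0.128 ] jawyaw -1.704 q6 1.09 f [0.2 0.2 0.1] w 84.9 | turn 0 shift [-0.0018  0.0006  0.088 ]
```

Emit:
play_rows(motion=[[0, 0, 0.035, 0, 85], [0, 0, 0.035, 0, 85], [0, 0, 0.017, 0, 85], [0, 0, 0, 0, 85], [0, 0, 0, 0, 52]])

```text
time: 39.58
tool_pos: [0.5867, -0.3876, 0.0411]
tcp_rot: [3.133, -0.211, 0.004]
wrist_force: [1.5, 0.6, 1.0]
width: 0.813
```

Emit:
play_rows(motion=[[0, 0, 0, 0, 52], [0, 0, 0, 0, 52], [0, 0, 0, 0, 52], [0, 0, 0, 0, 52]])

```text
time: 40.08
tool_pos: [0.5871, -0.3879, 0.0421]
tcp_rot: [3.132, -0.211, 0.006]
wrist_force: [-0.3, 1.1, 7.1]
width: 0.69
```

Emit:
play_rows(motion=[[0, 0, -0.01, 0, 52], [0, 0, -0.04, 0, 52], [0, 0, -0.055, 0, 52], [0, 0, -0.055, 0, 52], [0, 0, -0.055, 0, 52]])

```text
time: 40.7
tool_pos: [0.5851, -0.3868, 0.2564]
tcp_rot: [3.134, -0.211, 0.0]
wrist_force: [0.1, -0.1, -1.2]
width: 0.697
```

Emit:
play_rows(motion=[[0, 0, -0.01, 0, 52], [0, 0, 0, 0, 52], [0, 0, 0, 0, 52]])

```text
time: 41.08
tool_pos: [0.5842, -0.3861, 0.2612]
tcp_rot: [-3.132, 0.211, 0.006]
wrist_force: [0.2, -0.4, -1.1]
width: 0.693
```

```bash
python3 - <<'E'
from h import *
go(.635,-.032,.26)
E
```

```text
t 41.08 pos [ 0.5842 -0.3861  0.2612] jawyaw -1.705 q6 1.09 f [ 0.2 -0.4 -1.1] w 59.2 | turn 0 shift [ 0.0028 -0.3577  0.002 ]
```

Emit:
play_rows(motion=[[0.0005, -0.04, 0, 0, 52], [0.0005, -0.045, 0, 0, 52], [0.0005, -0.045, 0, 0, 52], [0.0005, -0.045, 0, 0, 52], [0, -0.045, 0, 0, 52]])

```text
time: 41.7
tool_pos: [0.6157, -0.1674, 0.261]
tcp_rot: [-3.133, 0.211, 0.008]
wrist_force: [1.0, 0.3, -2.4]
width: 0.693
```

Emit:
play_rows(motion=[[0, -0.045, 0, 0, 52], [0, -0.045, 0, 0, 52], [0, -0.0477, 0, 0, 52], [0, 0, 0, 0, 52], [0, 0, 0, 0, 52]])

```text
time: 42.32
tool_pos: [0.6344, -0.0327, 0.262]
tcp_rot: [3.134, -0.21, -0.006]
wrist_force: [-0.5, -0.2, -1.2]
width: 0.691
```

Emit:
play_rows(motion=[[0, 0, 0.01, 0, 52], [0, 0, 0.01, 0, 52], [0, 0, 0, 0, 52]])

```text
time: 42.7
tool_pos: [0.6343, -0.0335, 0.2421]
tcp_rot: [-3.134, 0.213, 0.005]
wrist_force: [-1.2, -0.4, -0.7]
width: 0.691
```

```bash
python3 - <<'E'
from h import *
go(.635,-.032,.186)
E
```

```text
t 42.7 pos [ 0.6343 -0.0335  0.2421] jawyaw -1.707 q6 1.61 f [-1.2 -0.4 -0.7] w 59.0 | turn 0 shift [ 0.0007 -0.0016  0.0561]
```

Emit:
play_rows(motion=[[0.0005, -0.001, 0.015, 0, 52], [0, 0, 0.015, 0, 52], [0, 0, 0.01, 0, 52], [0, 0, 0, 0, 52]])

```text
time: 43.2
tool_pos: [0.635, -0.0316, 0.2024]
tcp_rot: [-3.134, 0.211, 0.005]
wrist_force: [0.2, -0.2, -1.4]
width: 0.693
```

Emit:
play_rows(motion=[[0, 0, 0.006, 0, 52], [0, 0, 0.005, 0, 52], [0, 0, 0, 0, 52]])

```text
time: 43.58
tool_pos: [0.6359, -0.0318, 0.1929]
tcp_rot: [-3.134, 0.211, 0.001]
wrist_force: [-0.0, -0.6, -1.6]
width: 0.697
```

Emit:
play_rows(motion=[[0, 0, 0.002, 0, 52], [0, 0, 0.002, 0, 52], [0, 0, 0, 0, 52]])

```text
time: 43.95
tool_pos: [0.636, -0.0318, 0.1891]
tcp_rot: [3.134, -0.211, -0.0]
wrist_force: [-1.1, -0.2, -0.7]
width: 0.695
```

Emit:
play_rows(motion=[[0, 0, 0.0015, 0, 52], [0, 0, 0, 0, 52]])

```text
time: 44.2
tool_pos: [0.6361, -0.0319, 0.1877]
tcp_rot: [3.134, -0.211, 0.0]
wrist_force: [0.1, -0.4, -1.4]
width: 0.692
```

Emit:
play_rows(motion=[[0, 0, 0.0015, 0, 52], [0, 0, 0.001, 0, 52], [0, 0, 0, 0, 52]])

```text
time: 44.58
tool_pos: [0.6365, -0.032, 0.1862]
tcp_rot: [3.134, -0.211, 0.002]
wrist_force: [-0.4, 0.4, 3.7]
width: 0.693
```

Emit:
play_rows(motion=[[0, 0, 0.001, 0, 52], [0, 0, 0, 0, 52]])

```text
time: 44.82
tool_pos: [0.6369, -0.032, 0.1861]
tcp_rot: [3.134, -0.211, 0.004]
wrist_force: [-1.4, 0.0, 7.0]
width: 0.695
```

Seated. Release, retreat and check everything, including a possibly hidden fifth cup.

Emit:
play_rows(motion=[[0, 0, -0.001, 0, 52], [0, 0, 0, 0, 85], [0, 0, 0, 0, 85], [0, 0, 0, 0, 85], [0, 0, -0.04, 0, 85]])

```text
time: 45.45
tool_pos: [0.633, -0.0315, 0.2207]
tcp_rot: [-3.134, 0.211, 0.015]
wrist_force: [-0.1, 0.2, 0.5]
width: 0.994
```

Emit:
play_rows(motion=[[0, 0, -0.05, 0, 85], [0, 0.05, 0, 0, 85], [0, 0.05, 0, 0, 85], [0, 0.05, 0, 0, 85], [0, 0.05, 0, 0, 85]])

```text
time: 46.08
tool_pos: [0.6089, -0.2313, 0.275]
tcp_rot: [-3.134, 0.211, 0.0]
wrist_force: [0.7, 0.9, -0.2]
width: 0.999
```

Emit:
play_rows(motion=[[0, 0.05, 0, 0, 85], [-0.02, 0.05, 0, 0, 85], [-0.02, 0.05, 0, 0, 85], [-0.02, 0.05, 0, 0, 85], [0, 0, 0, 0, 85]])

```text
time: 46.7
tool_pos: [0.5206, -0.4234, 0.2747]
tcp_rot: [3.133, -0.219, -0.002]
wrist_force: [-0.1, 0.3, -0.3]
width: 0.995
```

```bash
python3 - <<'E'
from h import *
a=snap('scene','s12'); b=snap('top','t12')
A=cv2.resize(a[100:300,280:480],None,fx=2,fy=2,interpolation=cv2.INTER_CUBIC);B=cv2.resize(b[80:280,180:380],None,fx=2,fy=2,interpolation=cv2.INTER_CUBIC)
cv2.imwrite('pics/c12.png',np.hstack([A,B])[:,:,::-1])
for z in (.062,.122,.206): print(z,(proj('scene',[.633,-.0315,z])-[280,100])*2,(proj('top',[.633,-.0315,z])-[180,80])*2)
go(.6,-.4,.25)
E
```

```text
0.062 [ 87.2 286.2] [316.4 162.4]
0.122 [ 88.4 256. ] [317.8 152.4]
0.206 [ 90.6 210.4] [319.8 136.8]
t 46.8 pos [ 0.5226 -0.4203  0.2748] jawyaw -1.707 q6 0.99 f [-0.5  0.6  0.2] w 85.0 | turn 0 shift [ 0.0739 -0.0306  0.0248]
```

View pics/c12.png

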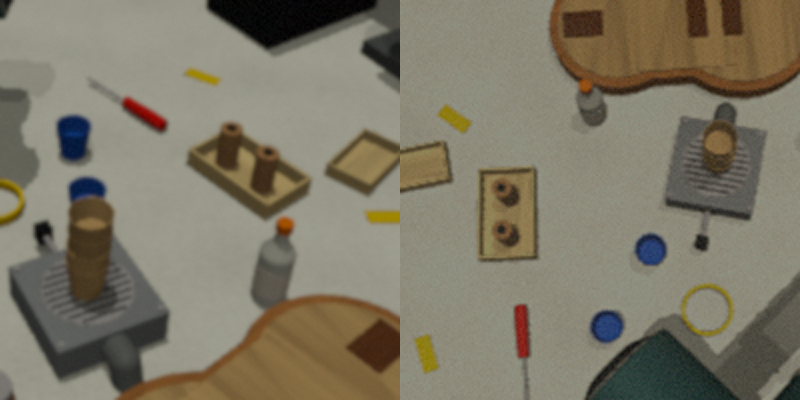

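View pics/s12.png

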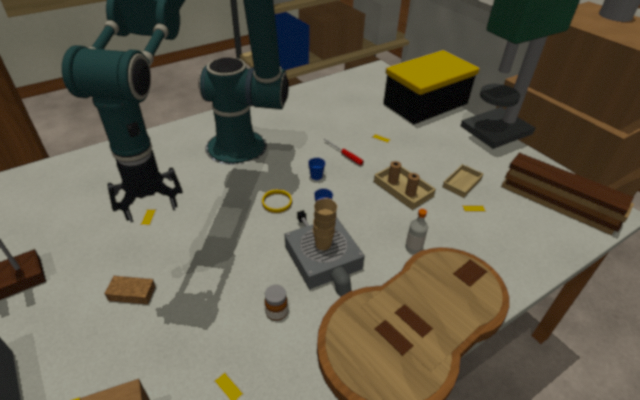

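```bash
python3 -c "
from workcell import finish_job
print(finish_job())"
```

```text
the job is handed in; nothing more can be done
None
```

The job is done and handed in at about 47 s of the 210 s allowed; the hand-in reported no verdict.

- **Rod:** I pulled it 25 mm before touching anything else. A picture taken right after release showed the knob at the position I had calculated for the middle click. It was still out in the last pictures. I did not pick out the brass band itself.
- **Bobbins:** Two were present. Both stand upright in the larger plywood tray, and the tray looked undisturbed.
- **Cups:** The four wooden cups are nested in one upright stack in the middle of the grille. Each cup met resistance at the expected nested height. The top rim appears where a fully nested stack (206 mm above the bench) should be, within about 1 px in the scene view and about 2 px in the top view. I saw no fifth cup.
- **Left alone:** The blue cups, the smaller tray and the other things on the bench were not touched.

The two cameras disagreed by up to about 7 mm on cup positions. For the tray they disagreed by about 13 mm, because I marked its corners roughly in the scene picture. I used values between the two, or leaned on the top view, and no grasp or placing went wrong.

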